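# Load a valve block into the test dock's tray

### The job

Pull the blue test dock's tray out to its stop, and set the green valve block upright in the open end of its lane, ahead of the yellow catch. Then push the block along the lane so that its own edge lifts the catch, on under the bridge until the catch has dropped behind it. Do not touch the catch, leave the tray out, and leave everything else on the bench where it is.

Things in the scene. Friction and masses are not known exactly. Their poses are not given: they have to be found in the camera images.
- dock: Low blue cabinet fixed on the bench, 200 mm deep, 329 mm wide, 110 mm high (a valve bar along the back of its roof reaches 158 mm), turned by up to 0.2 rad. A tray slides out of its front. Axes: x away from the robot into the cabinet, y left along its front, z up. Origin: on the bench, 105 mm in front of the cabinet's front edge, under the middle of the lane when the tray is fully out.
- tray (a joint): Travel of the tray in m: 0 shut, 0.16 at its stop, fully out (dock's -x). Starts nearly shut, slides stiffly (2.5 N), stays where it is left. Its blue front plate is 8 mm thick, its top 73 mm above the bench, its outer face 55 mm in front of the lane's centre line. The steel tray floor lies 18 mm above the bench.
- tray_handle (a point): Middle of the black bar handle on the tray's front: a round bar of 10 mm diameter, 100 mm long along the dock's y, its axis 45 mm in front of the front plate's outer face and 82 mm above the bench, 28 mm below the cabinet's top. Moves with the tray.
- lane_entry (a point): Point on the tray floor on the lane's centre line, where the block should be set down; axes as the dock's, moves with the tray. The lane runs along y. Its two aluminium side rails are 12 mm high, 6 mm thick, 56 mm apart inside, and run from 45 mm behind this point (-y, open end; the tray floor ends 55 mm behind) to the end stop (+y).
- lane_home (a point): Point on the tray floor 172 mm in +y from lane_entry: the centre of the block's underside when it stands against the dark end stop (35 mm high, at the lane's +y end). A dark bridge over the lane, 1 to 17 mm further in +y, underside 53 and top 58 mm above the tray floor: the block can only come in by sliding. The catch drops once the block is within about 5 mm of this point.
- catch (a joint): Angle of the yellow gravity catch in rad: 0 at rest, hanging down; about 0.4 with the block under it. Falls back by its own weight (55 g). Its hinge axis lies along x, 54 mm above the tray floor, 85 mm in +y from lane_entry, on a dark post beyond the far rail (62 mm above the tray floor, 34 to 40 mm from the lane's centre line).
- catch_arm: The yellow arm of the catch, 14 mm wide, 8 mm thick, 53 mm long, sloping down 28 degrees towards +y at rest. It covers only the far side of the lane, 8 to 22 mm beyond its centre line (+x); the near side (-x) stays free for pushing. Origin on the hinge axis, y along the arm towards its free end.
- catch_tip (a point): Middle of the free lower end of the catch arm.
- block: Green-painted valve block with two brass ports and four steel screws flush in its top, 48 mm (its x) by 56 mm (its y) by 45 mm high, 0.25 to 0.5 kg, standing loose on the bench. Origin: centre of its underside. In the lane its long side (y) lies along the lane; either way round will do.
- coupling: Bystander: steel pipe coupling, 52 mm diameter, 48 mm high. Origin: centre of its underside.
- fitting: Bystander: brass fitting, 44 mm diameter, 36 mm high. Origin: centre of its underside.
- flange: Bystander: dark steel ring lying flat, 90 mm diameter, 14 mm high.
- wrench: Bystander: wrench lying flat, 200 mm long.
- bolt: Bystander: big steel bolt lying flat, 72 mm long.
- can: Bystander: green can, 66 mm diameter, 110 mm high.
- sprayer: Bystander: white bottle, 70 mm diameter, 190 mm high.

How it is judged (in metres and radians):
On the way, in this order (a step that is already met when the one before it is completed fails the run):
1. the tray is out at its stop (value of joint tray above 0.152 m), for 0.2 s.
2. the block stands in the lane ahead of the catch (z of block in the frame of lane_entry between -0.004 and 0.004 m and x of block in the frame of lane_entry between -0.008 and 0.008 m and y of block in the frame of lane_entry between -0.05 and 0.05 m and angle between block's own z axis and vertical below 0.08 rad and value of joint catch below 0.06 rad), for 0.2 s.
3. the block, standing on the tray floor, has slid under the catch and holds it up (value of joint catch above 0.15 rad and contact force between block and catch_arm above 0.02 N and z of block in the frame of lane_home below 0.006 m), for 0.1 s.
At the end, for the whole second after the job is handed in: The tray is still out (travel over 0.15 of 0.16 m), the block stands upright and still on the tray floor between the end stop and the catch (within 13 mm of its place against the stop along the lane), and the catch hangs fully down behind it (angle under 0.06 rad) (value of joint tray above 0.15 m and value of joint catch below 0.06 rad and y of block in the frame of lane_home between -0.013 and 0.006 m and x of block in the frame of lane_home between -0.008 and 0.008 m and z of block in the frame of lane_home between -0.004 and 0.004 m and angle between block's own z axis and vertical below 0.08 rad and linear speed of block below 0.02 m/s); the robot touches nothing.
It fails at once if the robot touches the yellow catch (contact force between any of the arm, the fingers and catch_arm above 0.2 N).
It fails at once if a bystander is moved by more than 40 mm (distance of any of coupling, fitting, flange, wrench, bolt, can, sprayer from where it was at the start of the episode above 0.04 m).
It also fails if it takes over 70 s, if anything falls off the work surface, if the arm or the gripper's body presses on something with over 40 N, if the wrist force passes 120 N, or if a joint passes its speed limit or range.

### The arm

A 6-joint arm with a two-finger parallel gripper is mounted at the origin on the work surface. World frame = base frame: x ahead of the robot, y to its left, z up, the work surface at z = 0. Lengths are in m, angles in degrees, forces in N, time in s.
With the tool pointing down it reaches from about 0.3 to 0.75 m from the base axis. Payload 8.5 kg.
Tool frame: the origin (TCP) lies midway between the tips of the shut fingers; the grasp point (between the pads) lies env.tcp_to_grasp behind it (env.tcp_to_grasp is the distance from the TCP to the grasp point, in m); z points along the fingers, y is the direction in which the jaws open and shut (so a half turn about z gives the same grasp; the last joint's range is limited). The gripper opens to 85 mm and grips with 20 to 120 N. Pads are 22 mm wide; open, the fingers measure 114 mm over their backs; the gripper's body (76 mm by 85 mm) begins 54 mm behind the grasp point. The pads swing forward as they close: fully open they stand 13 mm farther back than shut.
Start: joints at [63.352, 21.807, 74.336, -0, 83.858, -12.336], TCP at [0.136, 0.533, 0.231] pointing down, gripper open.
Joint ranges: [-178.18, 178.18], [-50.72, 133.34], [12.68, 142.11], [-81.47, 261.47], [9.98, 163.14], [-165.26, 165.26]. Speed limits (degrees/s): [136.94, 136.94, 180, 180, 180, 180].

### API

Orientations are given as a 3x3 rotation matrix whose columns are the frame's x, y, z axes.
In Python, from rig import readout, imaging, job, env gives the robot as it stands.
- The arm moves only by the tool move_arm, never from a script. Its argument "motion" is a list of rows, each a list of 3 entries, a list of its own where there are three numbers: the shift along the tool's x, y, z normalised to -1 to 1, where 1 is 0.02 m, then the turn, a rotation vector about the tool's x, y, z normalised to -1 to 1, where 1 is 120 degrees, then the gripper command: -1 is shut, 1 is fully open, values between are in proportion. In form: [[[tx, ty, tz], [rx, ry, rz], claw], ...]. A call has 1 to 12 rows; each row shifts and turns the pose as measured when the row begins, along the tool's axes as they then stand; what a row does not reach is not made up. A row lasts 1/12 s, in which the tool goes at most 41.7 mm and 7.16 degrees, less where a joint would pass 70% of its speed; a pose out of reach is approached as far as the arm can. A call with a number of a shift or a turn outside -1 to 1 is refused whole. A call with a gripper value outside its range is refused whole. The fingers move at their own pace and stop on an object; "squeeze" is the grip in N (left out, the last holds). Time passes only in rows, so rows that do not move let the fingers close. It gives the time, the measured TCP pose, the force and the opening at its end, in the units of the state.
- readout.observe(): the state, without advancing time (a new reading comes with each control period).
- imaging.get_image(name): name is "scene" or "side" or "wrist"; returns a dict with "img" (384x512x3 uint8, blue, green, red), "fov_y" (degrees; the focal length in pixels is half the picture's height over the tangent of half this angle, whatever the lens; pixels are square), "cx", "cy" (the principal point, pixels), "eye" and "orientation" of the camera in the world. Camera axes: x right, y up, looking along -z (the intrinsics and any distortion apply to the point x, -y, -z); pixel columns grow to the right and rows downward; lengths in m; the calibration is good to about 2 mm. A picture is of the moment at which its call begins. There is no depth.
- job.close_job(): hands the job in, once; it reports no verdict.
The state is a dict: "time_s": time; "q": joint angles; "qvel": joint speeds; "joint_efforts": joint torques, N m; "position": TCP position; "tool_rot": TCP orientation; "ft_force": force on the tool from outside, world axes, zero at the start; "wrist_torque": the same for the moment, N m; "grip_width": finger opening in m.
Only numpy, scipy, OpenCV 4.12 (cv2) and the standard library are available. Lean on these libraries where they do the work, as an engineer would, in place of code of your own. Each camera call takes 0.05 s, during which the arm holds its last target.

## Working session

There is one attempt and no reset: what is moved stays moved. The work goes in short steps, Python scripts to look and compute and a tool call to move; the robot and the scene stay as the last step left them, time stands still between calls to the robot, and variables do not carry over. Pictures are saved under pics/ and viewed, and the job is handed in when it is done.

Besides the shell and the picture viewer there is one more tool, called as name([rows], argument=value, ...), one row to a line, values as JSON. move_arm: Moves the arm, as the interface text tells. Its arguments: {"type":"object","properties":{"motion":{"type":"array","items":{"type":"array"}},"squeeze":{"type":"number"}},"required":["motion"]}

```bash
ls; mkdir -p pics; python3 - <<'E'
from rig import readout, imaging, job, env
import cv2
s=readout.observe(); print(s); print(env.tcp_to_grasp)
for n in ["scene","side","wrist"]:
    d=imaging.get_image(n); cv2.imwrite(f"pics/{n}0.png",d["img"]); print(n,{k:v for k,v in d.items() if k!="img"})
E
```

```text
pics
{'time_s': 0.0, 'q': array([ 6.33527456e+01,  2.18420558e+01,  7.43852020e+01, -8.03139997e-04,
        8.38581203e+01, -1.23347537e+01]), 'qvel': array([ 0.02968191,  0.04540418, -0.05367071, -0.0130686 , -0.00027887,
        0.04711947]), 'joint_efforts': array([ 5.12104441e-05, -4.48465741e+01, -2.31282449e+01, -1.64773251e-04,
        4.75610446e-03, -1.80522358e-05]), 'position': array([0.1358267 , 0.53266032, 0.23069915]), 'tool_rot': array([[-9.68962092e-01,  2.47208483e-01, -6.55859872e-04],
       [ 2.47209165e-01,  9.68961216e-01, -1.33810323e-03],
       [ 3.04712310e-04, -1.45870588e-03, -9.99998890e-01]]), 'ft_force': array([-0.69113101,  0.92970109, -1.01255605]), 'wrist_torque': array([ 0.02568146,  0.01766163, -0.02354038]), 'grip_width': 0.08541005673940526}
0.0187
scene {'fov_y': 48.22037226235962, 'cx': 264.8945352855036, 'cy': 192.00315367302878, 'eye': array([ 1.62726402, -0.12529695,  0.88847111]), 'orientation': array([[ 8.79381638e-02, -5.90678955e-01,  8.02100525e-01],
       [ 9.96125916e-01,  5.23028069e-02, -7.06935289e-02],
       [-1.94929141e-04,  8.05209779e-01,  5.92990028e-01]])}
side {'fov_y': 45.72361726978112, 'cx': 253.06051439184188, 'cy': 192.50619162187027, 'eye': array([ 0.25191099, -0.93023162,  1.01084195]), 'orientation': array([[ 0.93884946,  0.25409323, -0.23237541],
       [-0.3435371 ,  0.64551126, -0.68212717],
       [-0.02332295,  0.7202443 ,  0.69332834]])}
wrist {'fov_y': 59.41513543539804, 'cx': 257.36669902411495, 'cy': 177.30237392616453, 'eye': array([0.07089085, 0.549463  , 0.37442856]), 'orientation': array([[ 0.24611263, -0.93454935, -0.25699435],
       [ 0.96924043,  0.23696183,  0.0664987 ],
       [-0.00124846, -0.26545548,  0.96412231]])}
```

View pics/scene0.png

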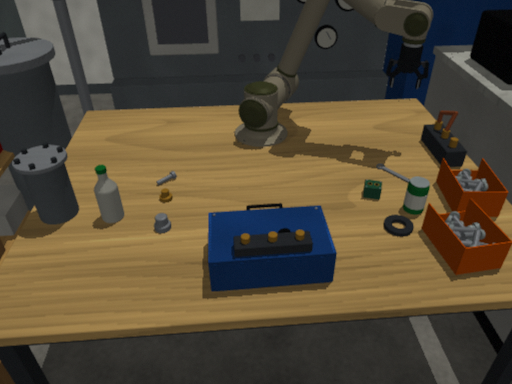

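View pics/side0.png

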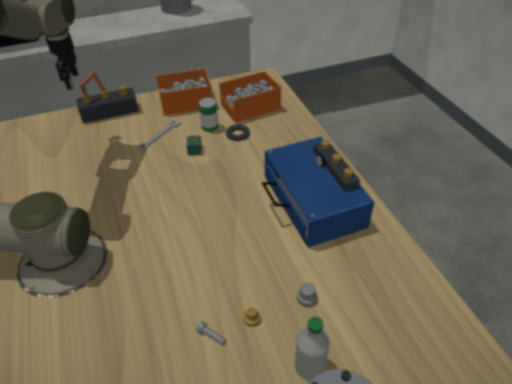

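View pics/wrist0.png

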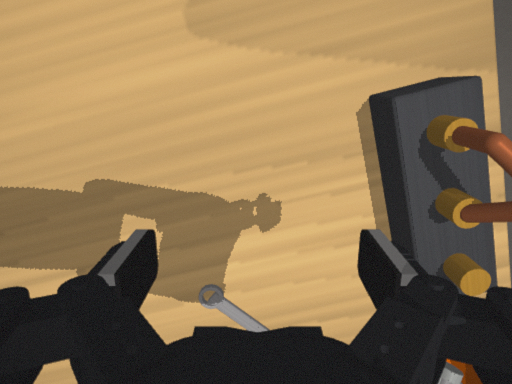

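```bash
cat > h.py <<'E'
from rig import readout, imaging, job, env
import cv2, numpy as np
def ray(d,u,v):
    f=d["img"].shape[0]/2/np.tan(np.radians(d["fov_y"]/2))
    c=np.array([(u-d["cx"])/f,-(v-d["cy"])/f,-1.]); r=d["orientation"]@c
    return np.array(d["eye"]),r/np.linalg.norm(r)
def onz(d,u,v,z):
    e,r=ray(d,u,v); return e+r*(z-e[2])/r[2]
def proj(d,p):
    f=d["img"].shape[0]/2/np.tan(np.radians(d["fov_y"]/2))
    c=d["orientation"].T@(np.asarray(p)-d["eye"]); return np.array([d["cx"]+f*c[0]/-c[2], d["cy"]-f*c[1]/-c[2]])
def crop(d,name,x0,y0,x1,y1,s):
    cv2.imwrite("pics/"+name,cv2.resize(d["img"][y0:y1,x0:x1],None,fx=s,fy=s,interpolation=cv2.INTER_CUBIC))
def tri(rs):
    A=0;b=0
    for e,r in rs:
        P=np.eye(3)-np.outer(r,r);A=A+P;b=b+P@e
    return np.linalg.solve(A,b)
E
python3 - <<'E'
from h import *
a=imaging.get_image("scene");b=imaging.get_image("side")
crop(a,"sc_dock.png",195,190,345,295,5);crop(b,"sd_dock.png",250,130,380,245,5)
crop(a,"sc_blk.png",350,160,430,240,7);crop(b,"sd_blk.png",170,80,260,170,6)
E
```

```text
(no output)
```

View pics/sc_dock.png

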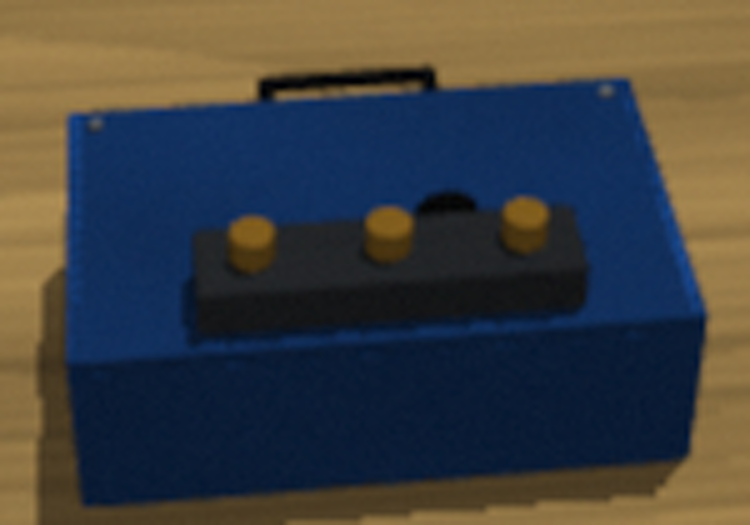

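View pics/sd_dock.png

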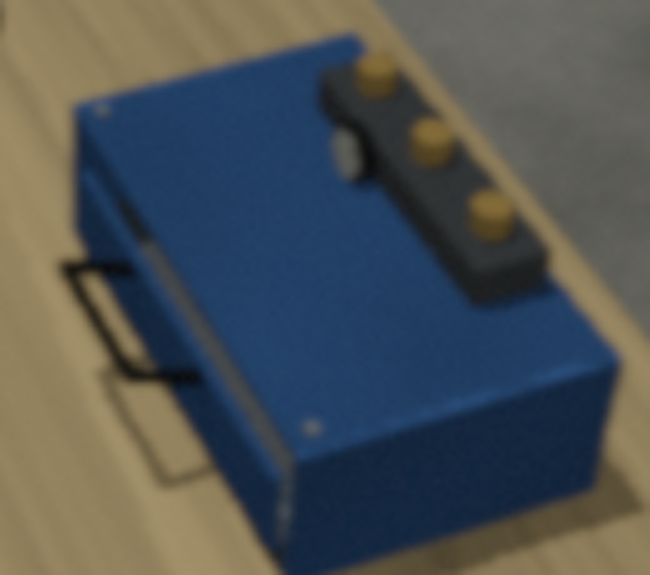

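View pics/sc_blk.png

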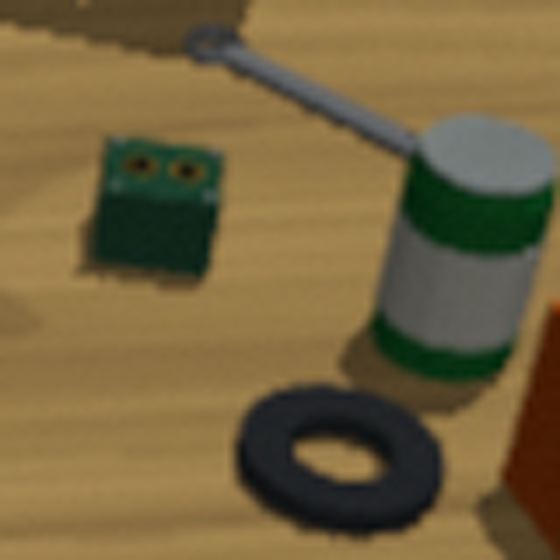

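View pics/sd_blk.png

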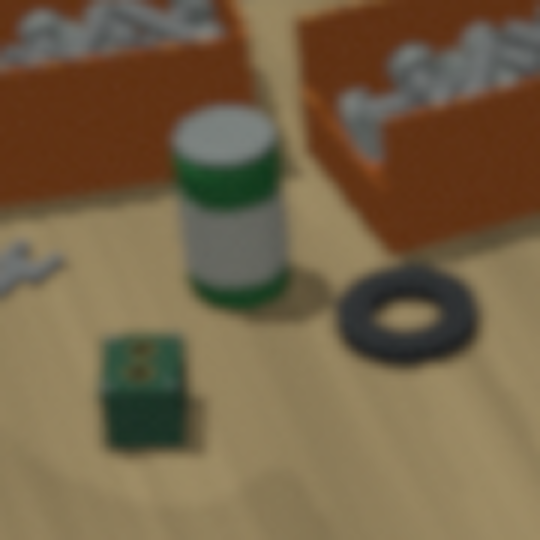

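```bash
python3 - <<'E'
from h import *
a=imaging.get_image("scene");b=imaging.get_image("side")
def S(x,y): return ray(a,195+x/5-.4,190+y/5-.4)
def D(x,y): return ray(b,250+x/5-.4,130+y/5-.4)
pts=dict(FR=((68,116),(292,462)),FL=((630,80),(77,107)),BL=((705,316),(360,40)),BR=((68,362),(615,365)),h1=((262,80),(130,374)),h2=((433,72),(68,266)))
for k,(p,q) in pts.items():
    z=.11 if k[0]!='h' else .082
    e,r=S(*p);P=e+r*(z-e[2])/r[2];e,r=D(*q);Q=e+r*(z-e[2])/r[2]
    print(k,P.round(4),Q.round(4),tri([S(*p),D(*q)]).round(4))
def S(x,y): return onz(a,350+x/7-.43,160+y/7-.43,.045)
def D(x,y): return onz(b,170+x/6-.42,80+y/6-.42,.045)
print("blk scene");
for p in [(105,140),(222,152),(213,205),(98,195)]: print(S(*p).round(4))
print("side")
for p in [(102,337),(184,335),(184,392),(106,395)]: print(D(*p).round(4))
E
```

```text
FR [ 0.6602 -0.2035  0.11  ] [ 0.6511 -0.2039  0.11  ] [ 0.6534 -0.2026  0.1059]
FL [0.6557 0.1244 0.11  ] [0.6536 0.1192 0.11  ] [0.6545 0.1238 0.1078]
BL [0.8523 0.1251 0.11  ] [0.849  0.1157 0.11  ] [0.8514 0.1237 0.1064]
BR [ 0.8563 -0.2     0.11  ] [ 0.8478 -0.2029  0.11  ] [ 0.851  -0.1999  0.1053]
h1 [ 0.601  -0.0895  0.082 ] [ 0.6064 -0.0861  0.082 ] [ 0.6051 -0.0894  0.0854]
h2 [0.6023 0.015  0.082 ] [0.6061 0.0119 0.082 ] [0.6055 0.0134 0.0829]
blk scene
[0.4446 0.3243 0.045 ]
[0.4598 0.3786 0.045 ]
[0.5026 0.3608 0.045 ]
[0.4898 0.3082 0.045 ]
side
[0.4563 0.3777 0.045 ]
[0.5018 0.3615 0.045 ]
[0.4874 0.3089 0.045 ]
[0.4449 0.3229 0.045 ]
```

move_arm([
  [[0, 0, 0], [0, 0, 0.059], -0.1],
  [[0, 0, 0], [0, 0, 0.059], -0.1],
  [[0, 0, 0], [0, 0, 0.059], -0.1],
  [[0, 0, 0], [0, 0, 0.059], -0.1],
  [[0, 0, 0], [0, 0, 0.059], -0.1],
  [[0, 0, 0], [0, 0, 0.059], -0.1],
  [[0, 0, 0], [0, 0, 0.059], -0.1],
  [[0, 0, 0], [0, 0, 0.059], -0.1],
  [[0, 0, 0], [0, 0, 0.059], -0.1],
  [[0, 0, 0], [0, 0, 0.059], -0.1],
  [[0, 0, 0], [0, 0, 0.04], -0.1],
])

```text
time_s: 1.27
position: [0.1358, 0.5326, 0.2306]
tool_rot: [[0.022, 1.0, -0.001], [1.0, -0.022, -0.001], [-0.001, -0.001, -1.0]]
ft_force: [0.3, 1.0, -0.4]
grip_width: 0.0385
```

move_arm([
  [[-1, 0.82, 0], [0, 0, 0], -0.1],
  [[-1, 0.82, 0], [0, 0, 0], -0.1],
  [[-1, 0.82, 0], [0, 0, 0], -0.1],
  [[-1, 0.82, 0], [0, 0, 0], -0.1],
  [[-1, 0.82, 0], [0, 0, 0], -0.1],
  [[-1, 0.82, 0], [0, 0, 0], -0.1],
  [[-1, 0.82, 0], [0, 0, 0], -0.1],
  [[-1, 0.82, 0], [0, 0, 0], -0.1],
  [[-1, 0.82, 0], [0, 0, 0], -0.1],
  [[-1, 0.82, 0], [0, 0, 0], -0.1],
  [[-1, 0.82, 0], [0, 0, 0], -0.1],
  [[-1, 0.82, 0], [0, 0, 0], -0.1],
])

```text
time_s: 2.27
position: [0.3309, 0.2794, 0.2303]
tool_rot: [[0.019, 1.0, -0.0], [1.0, -0.019, -0.0], [-0.0, -0.0, -1.0]]
ft_force: [0.5, 0.4, 1.2]
grip_width: 0.0381
```

move_arm([
  [[-1, 0.82, 0], [0, 0, 0], -0.1],
  [[-1, 0.82, 0], [0, 0, 0], -0.1],
  [[-1, 0.82, 0], [0, 0, 0], -0.1],
  [[-1, 0.82, 0], [0, 0, 0], -0.1],
  [[-1, 0.82, 0], [0, 0, 0], -0.1],
  [[-1, 0.82, 0], [0, 0, 0], -0.1],
  [[-1, 0.82, 0], [0, 0, 0], -0.1],
  [[-1, 0.82, 0], [0, 0, 0], -0.1],
  [[-1, 0.82, 0], [0, 0, 0], -0.1],
  [[-1, 0.82, 0], [0, 0, 0], -0.1],
  [[-1, 0.82, 0], [0, 0, 0], -0.1],
  [[-1, 0.82, 0], [0, 0, 0], -0.1],
])

```text
time_s: 3.27
position: [0.5305, 0.0209, 0.2315]
tool_rot: [[0.021, 1.0, 0.002], [1.0, -0.021, 0.001], [0.001, 0.002, -1.0]]
ft_force: [0.3, 1.3, 0.6]
grip_width: 0.0388
```

move_arm([
  [[-0.85, 0.9, 0], [0, 0, -0.01], -0.1],
  [[-0.8, 0.95, 0], [0, 0, 0], -0.1],
  [[-0.7, 0.95, 0], [0, 0, 0], -0.1],
  [[-0.6, 0.95, 0], [0, 0, 0], -0.1],
  [[0, 0, 0], [0, 0, 0], -0.1],
])

```text
time_s: 3.68
position: [0.61, -0.0463, 0.2305]
tool_rot: [[0.004, 1.0, 0.002], [1.0, -0.004, 0.0], [0.0, 0.002, -1.0]]
ft_force: [-1.4, -0.1, -0.4]
grip_width: 0.0388
```

```bash
python3 - <<'E'
from h import *
d=imaging.get_image("wrist");cv2.imwrite("pics/w1.png",d["img"])
s=readout.observe();print(s["position"],s["tool_rot"][:,1],s["q"],d["eye"],d["orientation"])
print(proj(d,[.6053,-.038,.082]),proj(d,[.6053,.012,.082]),proj(d,[.6053,-.088,.082]),proj(d,[.6535,-.203,.11]))
E
```

```text
[ 0.60870845 -0.04522053  0.23055385] [ 0.99999405 -0.00329424  0.00102229] [-1.53691175e+01  2.79933617e+01  6.41927814e+01  5.04456377e-02
  8.77668440e+01 -1.51823344e+01] [0.60987563 0.02073135 0.374178  ] [[ 0.99999255  0.00330721 -0.00199271]
 [-0.00266075  0.96422978  0.26505442]
 [ 0.00279802 -0.26504714  0.9642314 ]]
[251.43890464 153.76337596] [251.00470176  95.54629967] [251.83604685 207.01142994] [303.94635596 333.24352795]
```

View pics/w1.png

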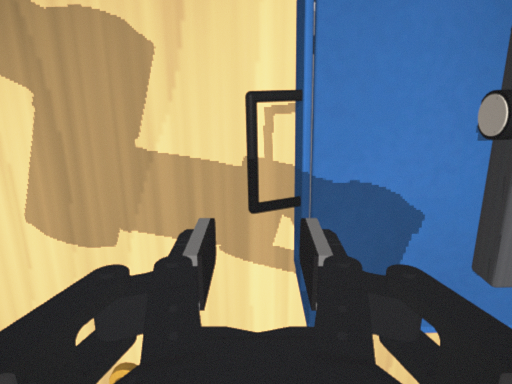

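```bash
python3 - <<'E'
from h import *
d=imaging.get_image("wrist");im=d["img"].astype(int)
P=[]
for v in range(104,204,4):
    r=im[v,235:285].sum(1); c=np.where(r<120)[0]+235
    c=c[c<265]
    if len(c)>3: P.append(onz(d,c.mean(),v,.082)[:2])
P=np.array(P);print(len(P));k=np.polyfit(P[:,1],P[:,0],1);print(k,np.polyval(k,-.038),P[[0,-1]])
# ends
print(onz(d,252,93,.082),onz(d,257,211,.082))
P=[]
for v in range(10,330,20):
    b=im[v]; m=np.where((b[:,0]>b[:,2]+40)&(b[:,0]>60))[0]; print(v,m[:1],end=' ')
E
```

```text
20
[-0.01115052  0.60551153] 0.6059352480543896 [[ 6.05005911e-01 -5.01915388e-04]
 [ 6.06368407e-01 -7.99986974e-02]]
[0.6046783  0.01526124 0.082     ] [ 0.60863632 -0.09076639  0.082     ]
10 [299] 30 [299] 50 [299] 70 [298] 90 [298] 110 [298] 130 [297] 150 [297] 170 [297] 190 [297] 210 [296] 230 [297] 250 [296] 270 [298] 290 [301] 310 [306]
```

move_arm([
  [[0.36, -0.13, 0.9], [0, 0, 0], -0.1],
  [[0, 0, 0.95], [0, 0, 0], -0.1],
  [[0, 0, 0.95], [0, 0, 0], -0.1],
  [[0, 0, 0.95], [0, 0, 0], -0.1],
  [[0, 0, 0.95], [0, 0, 0], -0.1],
  [[0, 0, 0.95], [0, 0, 0], -0.1],
  [[0, 0, 0.95], [0, 0, 0], -0.1],
  [[0, 0, 0.8], [0, 0, 0], -0.1],
  [[0, 0, 0.5], [0, 0, 0], -0.1],
  [[0, 0, 0], [0, 0, 0], -0.1],
])

```text
time_s: 4.62
position: [0.5979, -0.0273, 0.0719]
tool_rot: [[-0.006, 1.0, 0.005], [1.0, 0.006, 0.001], [0.001, 0.005, -1.0]]
ft_force: [0.1, 0.5, 0.3]
grip_width: 0.0386
```

move_arm([
  [[-0.4, 0.35, 0.2], [0, 0, 0], -0.1],
  [[-0.1, 0.05, 0.3], [0, 0, 0], -0.1],
  [[0, 0, 0], [0, 0, 0], -0.1],
])

```text
time_s: 4.87
position: [0.607, -0.0373, 0.0636]
tool_rot: [[-0.007, 1.0, 0.008], [1.0, 0.007, 0.0], [0.0, 0.008, -1.0]]
ft_force: [-0.6, -0.2, 0.3]
grip_width: 0.0385
```

```bash
python3 - <<'E'
from h import *
d=imaging.get_image("side");crop(d,"s2.png",230,140,340,240,6)
d=imaging.get_image("wrist");cv2.imwrite("pics/w2.png",d["img"])
s=readout.observe();print(s["position"],s["tool_rot"])
E
```

```text
[ 0.60724543 -0.03720355  0.06446698] [[-7.27572733e-03  9.99933477e-01  8.95019831e-03]
 [ 9.99973526e-01  7.27446728e-03  1.73331444e-04]
 [ 1.08211988e-04  8.95122248e-03 -9.99959931e-01]]
```

View pics/s2.png

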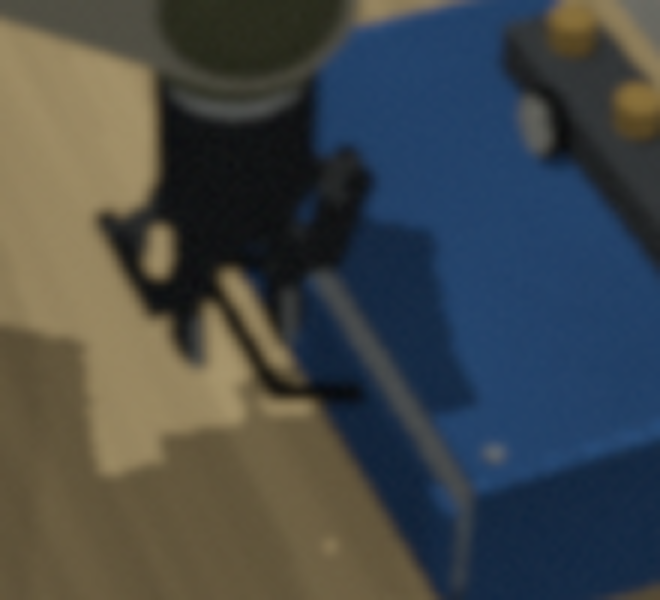

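View pics/w2.png

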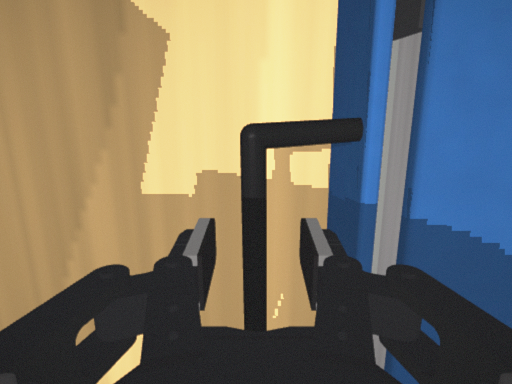

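The bar (col ~254) sits centred between the pads (215 to 303). Close on it; correct the small tilt later.

move_arm([
  [[0, 0, 0], [0, 0, 0], -1],
  [[0, 0, 0], [0, 0, 0], -1],
  [[0, 0, 0], [0, 0, 0], -1],
  [[0, 0, 0], [0, 0, 0], -1],
  [[0, 0, 0], [0, 0, 0], -1],
], squeeze=40)

```text
time_s: 5.38
position: [0.6075, -0.0374, 0.0656]
tool_rot: [[-0.007, 1.0, 0.011], [1.0, 0.007, -0.0], [-0.001, 0.011, -1.0]]
ft_force: [-0.1, -1.1, -1.3]
grip_width: 0.0086
```

move_arm([
  [[0, -0.5, 0.05], [0.001, 0, 0], -1],
  [[0, -0.8, 0], [0.001, 0, 0], -1],
  [[0, -0.8, 0], [0.001, 0, 0], -1],
  [[0, -0.8, 0], [0.001, 0, 0], -1],
  [[0, -0.8, 0], [0, 0, 0], -1],
  [[0, -0.8, 0], [0, 0, 0], -1],
  [[0, -0.8, 0], [0, 0, 0], -1],
])

```text
time_s: 5.97
position: [0.5069, -0.0389, 0.0656]
tool_rot: [[-0.008, 1.0, 0.024], [1.0, 0.008, -0.004], [-0.004, 0.024, -1.0]]
ft_force: [3.7, -0.2, -1.6]
grip_width: 0.0084
```

move_arm([
  [[0, -0.8, 0], [0.002, 0, 0], -1],
  [[0, -0.8, 0], [0.002, 0, 0], -1],
  [[0, -0.7, 0], [0.002, 0, 0], -1],
  [[0, -0.4, 0], [0, 0, 0], -1],
  [[0, -0.3, 0], [0, 0, 0], -1],
  [[0, -0.2, 0], [0, 0, 0], -1],
])

```text
time_s: 6.47
position: [0.4497, -0.04, 0.0659]
tool_rot: [[-0.004, 0.999, 0.04], [1.0, 0.004, -0.006], [-0.006, 0.04, -0.999]]
ft_force: [29.9, 10.8, -30.9]
grip_width: 0.0082
```

move_arm([
  [[0, 0, 0], [0, 0, 0], -1],
  [[0, 0.05, 0], [0, 0, 0], -1],
  [[0, 0, 0], [0, 0, 0], -0.1],
  [[0, 0, 0], [0, 0, 0], -0.1],
  [[0, 0, 0], [0, 0, 0], -0.1],
])

```text
time_s: 6.88
position: [0.4517, -0.0399, 0.0661]
tool_rot: [[-0.004, 0.999, 0.042], [1.0, 0.004, -0.006], [-0.006, 0.042, -0.999]]
ft_force: [0.6, -0.1, -0.3]
grip_width: 0.0384
```

move_arm([
  [[0, 0, -0.3], [0, 0, 0], -0.1],
  [[0, 0, -0.8], [0.01, 0, 0], -0.1],
  [[0, 0, -1], [0.01, 0, 0], -0.1],
  [[0, 0, -1], [0, 0, 0], 0.2],
  [[0, 0, -1], [0, 0, 0], 1],
  [[0, 0, -1], [0, 0, 0], 1],
  [[0, 0, -1], [0, 0, 0], 1],
  [[0, 0, -1], [0, 0, 0], 1],
  [[0, 0, -1], [0, 0, 0], 1],
  [[0, 0, -1], [0, 0, 0], 1],
  [[0, 0, -1], [0, 0, 0], 1],
  [[0, 0, 0], [0, 0, 0], 1],
])

```text
time_s: 7.88
position: [0.448, -0.0377, 0.284]
tool_rot: [[-0.003, 1.0, -0.001], [1.0, 0.003, -0.006], [-0.006, -0.001, -1.0]]
ft_force: [0.3, 0.6, -0.2]
grip_width: 0.0854
```

```bash
python3 - <<'E'
from h import *
for n in ["side","scene","wrist"]:
    d=imaging.get_image(n);cv2.imwrite(f"pics/{n}3.png",d["img"])
    if n=="side": crop(d,"s3.png",210,120,370,240,5)
    if n=="scene": crop(d,"c3.png",190,150,350,270,5)
s=readout.observe();print(s["position"],s["tool_rot"])
E
```

```text
[ 0.44682842 -0.03734634  0.27965151] [[-0.00257673  0.99996268 -0.0082462 ]
 [ 0.99999113  0.00254916 -0.00335291]
 [-0.00333176 -0.00825476 -0.99996038]]
```

View pics/s3.png

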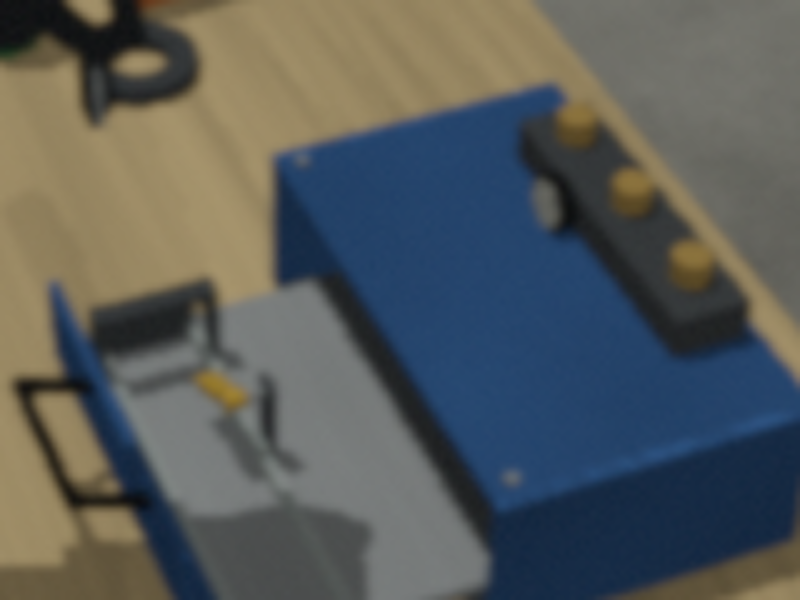

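View pics/c3.png

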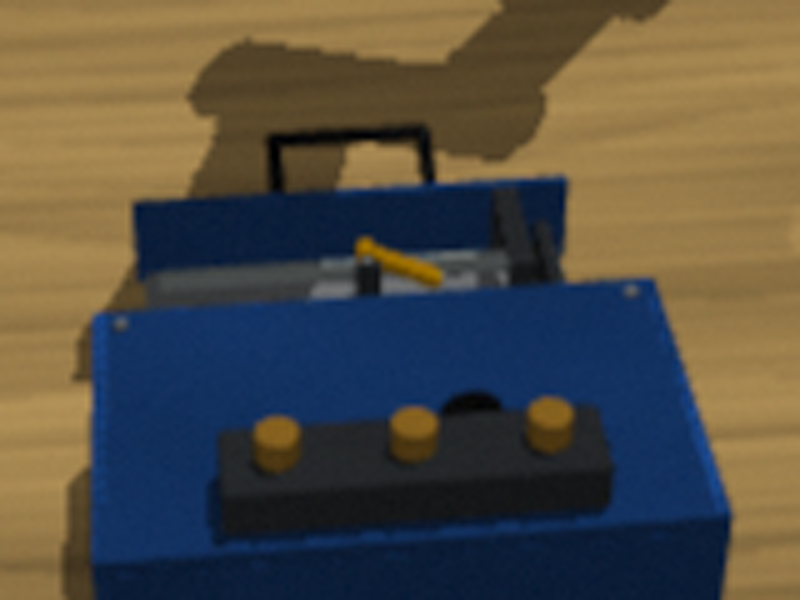

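View pics/wrist3.png

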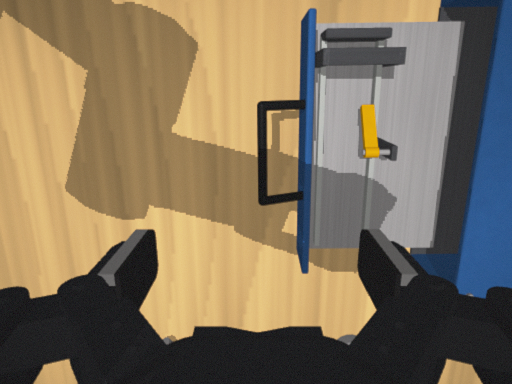

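```bash
python3 - <<'E'
from h import *
d=imaging.get_image("wrist");
crop(d,"w3c.png",290,0,480,270,4)
im=cv2.imread("pics/w3c.png");print(im.shape);cv2.imwrite("pics/w3c.png",im[:600]);cv2.imwrite("pics/w3d.png",im[480:])
E
```

```text
(1080, 760, 3)
```

View pics/w3c.png

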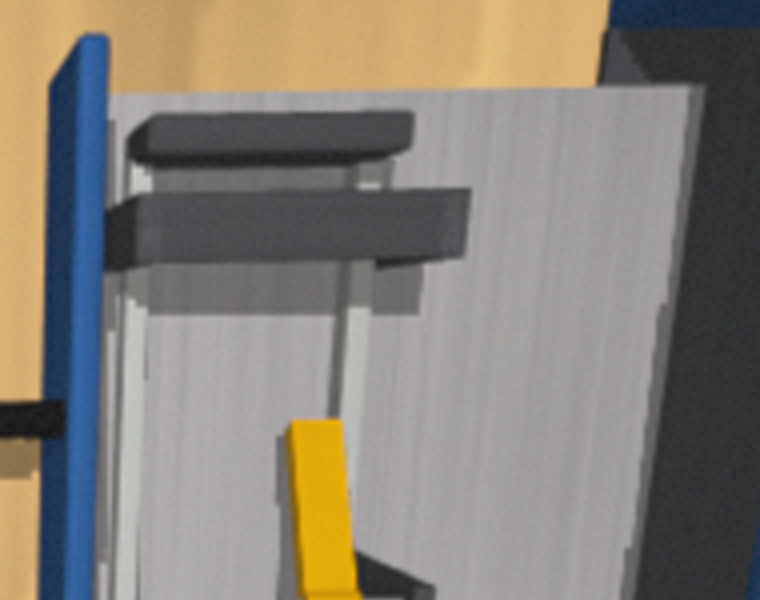

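View pics/w3d.png

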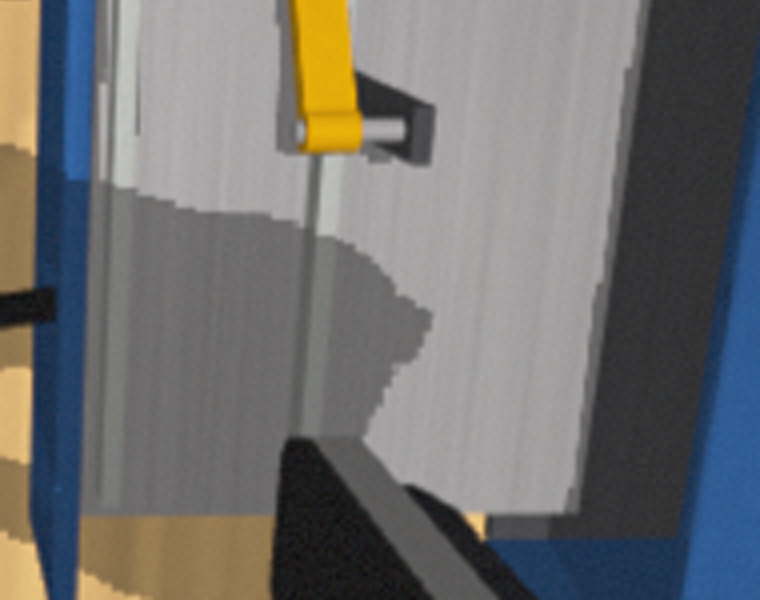

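```bash
python3 - <<'E'
from h import *
d=imaging.get_image("wrist")
def p(x,y,z,o=0): return onz(d,290+x/4-.375,(y+o)/4-.375,z).round(4)
print("near",[p(146,300,.03),p(138,420,.03),p(135,100,.03,480),p(125,400,.03,480)])
print("far",[p(352,300,.03),p(345,400,.03),p(316,220,.03,480),p(303,420,.03,480)])
print("hinge",p(310,130,.072,480),p(400,129,.072,480))
print("floor end",p(90,515,.018,480),p(260,515,.018,480),p(570,513,.018,480),"rail end",p(112,508,.03,480))
print("floor top",p(200,92,.018),p(680,86,.018))
print("endstop front bottom edge top z.053",p(150,152,.053),p(380,150,.053),"bridge",p(140,262,.076),p(465,255,.076),p(140,195,.076))
print("plate outer top",p(44,300,.073),p(37,250,.073,480), "inner",p(105,300,.073),p(90,250,.073,480))
print("handle",[onz(d,263,v,.082).round(4) for v in (104,204)])
print("cab front",p(605,30,.11)) 
E
```

```text
near [array([0.521 , 0.0402, 0.03  ]), array([0.5207, 0.0074, 0.03  ]), array([ 0.5224, -0.0387,  0.03  ]), array([ 0.5246, -0.1336,  0.03  ])]
far [array([0.5783, 0.0404, 0.03  ]), array([0.579 , 0.0132, 0.03  ]), array([ 0.5789, -0.0749,  0.03  ]), array([ 0.5808, -0.14  ,  0.03  ])]
hinge [ 0.561  -0.0391  0.072 ] [ 0.5847 -0.0387  0.072 ]
floor end [ 0.5176 -0.1796  0.018 ] [ 0.5737 -0.1792  0.018 ] [ 0.6756 -0.1776  0.018 ] rail end [ 0.5225 -0.1709  0.03  ]
floor top [0.5349 0.0954 0.018 ] [0.6666 0.0973 0.018 ]
endstop front bottom edge top z.053 [0.5156 0.0757 0.053 ] [0.5741 0.0763 0.053 ] bridge [0.5105 0.0479 0.076 ] [0.5894 0.0497 0.076 ] [0.5096 0.0632 0.076 ]
plate outer top [0.4877 0.039  0.073 ] [ 0.4901 -0.0723  0.073 ] inner [0.5029 0.039  0.073 ] [ 0.5044 -0.0722  0.073 ]
handle [array([0.4505, 0.0108, 0.082 ]), array([ 0.4514, -0.0943,  0.082 ])]
cab front [0.5994 0.0928 0.11  ]
```

move_arm([
  [[1, 0.07, 0], [0, 0, 0], 1],
  [[1, 0.07, 0], [0, 0, 0], 1],
  [[1, 0.07, 0], [0, 0, 0], 1],
  [[1, 0.07, 0], [0, 0, 0], 1],
  [[1, 0.07, 0], [0, 0, 0], 1],
  [[1, 0.07, 0], [0, 0, 0], 1],
  [[1, 0.07, 0], [0, 0, 0], 1],
  [[1, 0.07, 0], [0, 0, 0], 1],
  [[1, 0.07, 0], [0, 0, 0], 1],
  [[1, 0.07, 0], [0, 0, 0], 1],
  [[1, 0.07, 0], [0, 0, 0], 1],
  [[1, 0.07, 0], [0, 0, 0], 1],
])

```text
time_s: 9.13
position: [0.4603, 0.2105, 0.2664]
tool_rot: [[0.005, 0.999, -0.035], [1.0, -0.005, -0.003], [-0.003, -0.035, -0.999]]
ft_force: [1.2, -0.6, 0.4]
grip_width: 0.0852
```

move_arm([
  [[1, 0.07, 0.5], [0, 0, 0], 1],
  [[1, 0.07, 0.5], [0, 0, 0], 1],
  [[1, 0.07, 0.5], [0, 0, 0], 1],
  [[1, 0.07, 0.5], [0, 0, 0], 1],
  [[1, 0.07, 0.5], [0, 0, 0], 1],
  [[0, 0, 0.5], [0, 0, 0.059], 1],
  [[0, 0, 0.5], [0, 0, 0.059], 1],
  [[0, 0, 0], [0, 0, 0.025], 1],
  [[0, 0, 0], [0, 0, 0], 1],
])

```text
time_s: 9.88
position: [0.461, 0.3186, 0.182]
tool_rot: [[0.307, 0.95, -0.053], [0.951, -0.308, -0.009], [-0.025, -0.047, -0.999]]
ft_force: [0.2, 0.6, -0.5]
grip_width: 0.0853
```

```bash
python3 - <<'E'
from h import *
d=imaging.get_image("wrist");cv2.imwrite("pics/w4.png",d["img"])
s=readout.observe();print(s["position"],s["tool_rot"])
E
```

```text
[0.46089854 0.31846989 0.181839  ] [[ 0.30501585  0.95085259 -0.05333564]
 [ 0.95201637 -0.30590754 -0.00924129]
 [-0.02510288 -0.04795766 -0.99853388]]
```

View pics/w4.png

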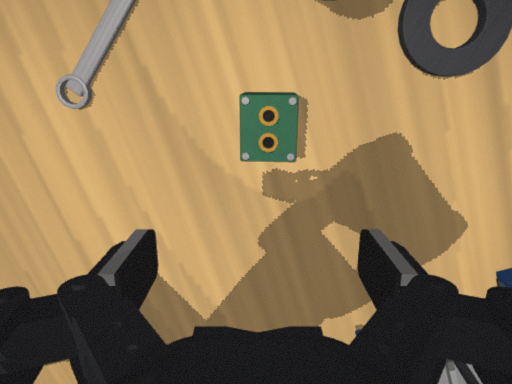

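```bash
cat > blk.py <<'E'
from h import *
def blk(d,z=.045):
    hsv=cv2.cvtColor(d["img"],cv2.COLOR_BGR2HSV)
    m=cv2.inRange(hsv,(65,80,70),(95,255,255))
    m=cv2.morphologyEx(m,cv2.MORPH_CLOSE,np.ones((9,9)))
    c=max(cv2.findContours(m,0,1)[0],key=cv2.contourArea)
    bx=cv2.boxPoints(cv2.minAreaRect(c));P=np.array([onz(d,*p,z)[:2] for p in bx])
    r=cv2.minAreaRect((P*1000).astype(np.float32))
    return bx,P,r
E
python3 - <<'E'
from blk import *
d=imaging.get_image("wrist");bx,P,r=blk(d);print(bx,P.round(4),r)
E
```

```text
[[241.  93.]
 [298.  93.]
 [298. 160.]
 [241. 160.]] [[0.4597 0.379 ]
 [0.5033 0.3651]
 [0.4883 0.312 ]
 [0.4419 0.3262]] ((473.2882080078125, 345.67803955078125), (55.59103012084961, 48.482749938964844), 72.89463806152344)
```

move_arm([
  [[0.9, 0.17, 0.5], [-0.023, 0.012, 0], 1],
  [[0.55, 0, 0.8], [0, 0, -0.003], 1],
  [[0, 0, 0.9], [0, 0, 0], 1],
  [[0, 0, 0.9], [0, 0, 0], 1],
  [[0, 0, 0.9], [0, 0, 0], 1],
  [[0, 0, 0], [0, 0, 0], 1],
])

```text
time_s: 10.48
position: [0.4753, 0.3457, 0.101]
tool_rot: [[0.288, 0.958, 0.009], [0.958, -0.288, 0.003], [0.006, 0.008, -1.0]]
ft_force: [-0.5, 0.0, -0.4]
grip_width: 0.0853
```

```bash
python3 - <<'E'
from blk import *
d=imaging.get_image("wrist");cv2.imwrite("pics/w5.png",d["img"]);bx,P,r=blk(d);print(bx.round(0),r)
s=readout.observe();print(s["position"],s["tool_rot"])
E
```

```text
[[210. 237.]
 [215. 152.]
 [292. 156.]
 [288. 241.]] ((472.20635986328125, 345.7706604003906), (56.412166595458984, 49.93613815307617), 69.56681823730469)
[0.47596413 0.3460633  0.10275981] [[ 0.28812726  0.9575265   0.01121089]
 [ 0.95756504 -0.28818741  0.00414746]
 [ 0.00720215  0.00954016 -0.99992855]]
```

View pics/w5.png

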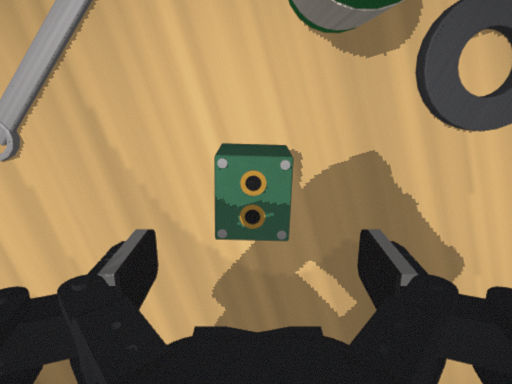

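move_arm([
  [[-0.05, -0.17, 0.8], [0.003, -0.003, 0], 1],
  [[0, 0, 0.9], [0, 0, 0], 1],
  [[0, 0, 0.9], [0, 0, 0], 1],
  [[0, 0, 0.7], [0, 0, 0], 1],
  [[0, 0, 0.35], [0, 0, 0], 1],
  [[0, 0, 0], [0, 0, 0], 1],
])

```text
time_s: 11.03
position: [0.4779, 0.3476, 0.0362]
tool_rot: [[0.283, 0.959, 0.016], [0.959, -0.283, 0.006], [0.01, 0.014, -1.0]]
ft_force: [-0.4, 0.1, -0.1]
grip_width: 0.0853
```

move_arm([
  [[-0.16, -0.21, 0.5], [0.006, -0.005, 0], 1],
  [[0, 0, 0.6], [0, 0, 0], 1],
  [[0, 0, 0], [0, 0, 0], 1],
])

```text
time_s: 11.28
position: [0.4744, 0.3462, 0.0163]
tool_rot: [[0.283, 0.959, 0.005], [0.959, -0.283, 0.001], [0.002, 0.004, -1.0]]
ft_force: [-0.3, 0.2, 0.2]
grip_width: 0.0853
```

move_arm([
  [[0, -0.05, 0.1], [0, 0, 0], -1],
  [[0, 0, 0], [0, 0, 0], -1],
  [[0, 0, 0], [0, 0, 0], -1],
  [[0, 0, 0], [0, 0, 0], -1],
  [[0, 0, 0], [0, 0, 0], -1],
], squeeze=50)

```text
time_s: 11.7
position: [0.4742, 0.347, 0.0171]
tool_rot: [[0.282, 0.959, 0.007], [0.959, -0.282, 0.002], [0.004, 0.006, -1.0]]
ft_force: [-0.3, 0.2, -2.6]
grip_width: 0.047
```

```bash
python3 - <<'E'
from blk import *
d=imaging.get_image("wrist");cv2.imwrite("pics/w6.png",d["img"])
s=readout.observe();print(s["position"],s["tool_rot"])
E
```

```text
[0.4742475  0.34698734 0.01706397] [[ 0.28209472  0.95935848  0.00733998]
 [ 0.95937774 -0.28211668  0.00212966]
 [ 0.00411384  0.00644105 -0.99997079]]
```

View pics/w6.png

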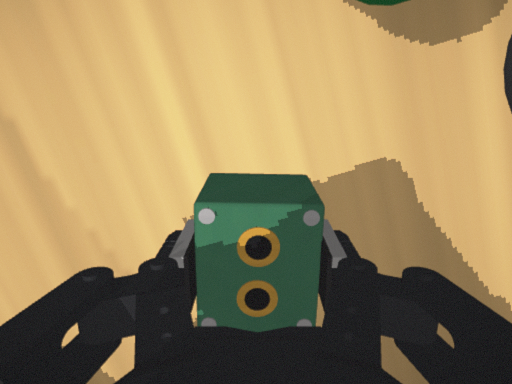

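move_arm([
  [[0, 0, -0.5], [0, 0, 0], -1],
  [[0, 0, -0.9], [0, 0, 0], -1],
  [[0, 0, -0.9], [0, 0, 0], -1],
  [[0, 0, -0.9], [0, 0, 0], -1],
  [[0, 0, -0.9], [0, 0, -0.048], -1],
  [[0, 0, -0.9], [0, 0, -0.048], -1],
  [[0, 0, -0.9], [0, 0, -0.048], -1],
  [[0, 0, -0.9], [0, 0, 0], -1],
  [[0, 0, -0.9], [0, 0, 0], -1],
  [[0, 0, 0], [0, 0, 0], -1],
])

```text
time_s: 12.58
position: [0.4709, 0.3457, 0.1822]
tool_rot: [[-0.031, 1.0, 0.003], [1.0, 0.031, 0.0], [-0.0, 0.003, -1.0]]
ft_force: [0.7, -0.1, -2.4]
grip_width: 0.0475
```

move_arm([
  [[-1, 0.14, 0], [0, 0, 0], -1],
  [[-1, 0.14, 0], [0, 0, 0.008], -1],
  [[-1, 0.14, 0], [0, 0, 0], -1],
  [[-1, 0.14, 0], [0, 0, 0], -1],
  [[-1, 0.14, 0], [0, 0, 0], -1],
  [[-1, 0.14, 0], [0, 0, 0], -1],
  [[-1, 0.14, 0], [0, 0, 0], -1],
  [[-1, 0.14, 0], [0, 0, 0], -1],
  [[-1, 0.14, 0], [0, 0, 0], -1],
  [[-1, 0.14, 0], [0, 0, 0], -1],
  [[-1, 0.14, 0], [0, 0, 0], -1],
  [[-1, 0.14, 0], [0, 0, 0], -1],
])

```text
time_s: 13.58
position: [0.5034, 0.0985, 0.1756]
tool_rot: [[-0.018, 1.0, -0.009], [1.0, 0.018, 0.0], [0.0, -0.009, -1.0]]
ft_force: [-0.2, -0.3, -2.8]
grip_width: 0.0475
```

move_arm([
  [[-1, 0.15, 0], [0, 0, 0], -1],
  [[-1, 0.15, 0], [0, 0, 0], -1],
  [[-1, 0.15, 0], [0, 0, 0], -1],
  [[-1, 0.15, 0], [0, 0, 0], -1],
  [[-1, 0.15, 0], [0, 0, 0], -1],
  [[-1, 0.15, 0], [0, 0, 0], -1],
  [[-1, 0.15, 0], [0, 0, 0], -1],
  [[-1, 0.15, 0], [0, 0, 0], -1],
  [[-1, 0.15, 0], [0, 0, 0], -1],
  [[-0.9, 0.15, 0], [0, 0, 0], -1],
  [[0, 0, 0], [0, 0, 0], -1],
])

```text
time_s: 14.5
position: [0.5319, -0.1112, 0.1667]
tool_rot: [[-0.012, 1.0, -0.023], [1.0, 0.012, 0.003], [0.004, -0.023, -1.0]]
ft_force: [-0.3, 0.2, -3.2]
grip_width: 0.0475
```

move_arm([
  [[-0.25, 0.9, 0], [-0.011, 0, 0], -1],
  [[-0.15, 0.1, 0], [0, 0, 0], -1],
  [[0, 0, 0], [0, 0, 0], -1],
])

```text
time_s: 14.75
position: [0.5507, -0.1192, 0.164]
tool_rot: [[-0.01, 1.0, -0.004], [1.0, 0.01, 0.006], [0.006, -0.004, -1.0]]
ft_force: [-0.6, -0.9, -2.4]
grip_width: 0.0472
```

```bash
python3 - <<'E'
from blk import *
d=imaging.get_image("wrist");cv2.imwrite("pics/w7.png",d["img"])
crop(d,"w7c.png",130,0,350,200,3.5)
s=readout.observe();print(s["position"],s["tool_rot"])
E
```

```text
[ 0.55063287 -0.1188545   0.16398291] [[-0.01009107  0.9999418  -0.00381607]
 [ 0.99993105  0.01011373  0.00596646]
 [ 0.0060047  -0.0037556  -0.99997492]]
```

View pics/w7.png

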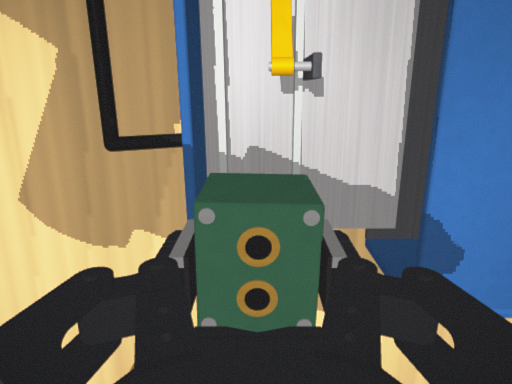

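View pics/w7c.png

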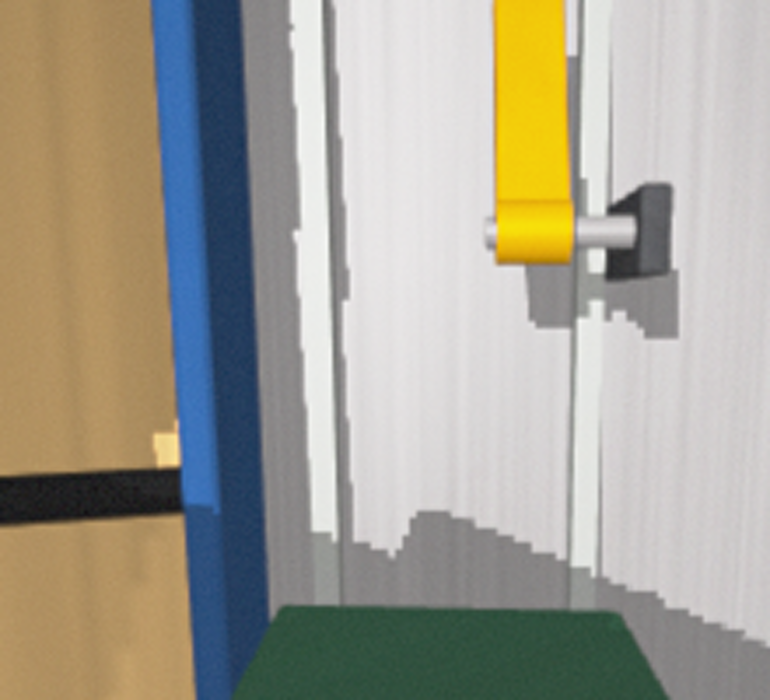

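```bash
python3 - <<'E'
from h import *
d=imaging.get_image("wrist")
def p(x,y,z): return onz(d,130+x/3.5-.36,y/3.5-.36,z).round(4)
for y,n,f in ((590,339,571),(450,332,572),(60,324,583)): 
    a,b=p(n,y,.03),p(f,y,.03);print(a,b,(a+b)[0]/2,(b-a)[0])
print("hinge",p(500,232,.072),p(630,230,.072),"post",p(610,270,.08),p(670,270,.08))
print("block screws/top corners",[onz(d,u,v,.192).round(4) for u,v in ((206,216),(311,218),(209,324),(304,324),(197,203),(322,206))])
E
```

```text
[ 0.5241 -0.1196  0.03  ] [ 0.5804 -0.119   0.03  ] 0.55225 0.05630000000000002
[ 0.5229 -0.0858  0.03  ] [ 0.5793 -0.0851  0.03  ] 0.5511 0.056400000000000006
[ 0.5223 -0.0016  0.03  ] [ 0.5784 -0.001   0.03  ] 0.55035 0.05610000000000004
hinge [ 0.5596 -0.039   0.072 ] [ 0.5844 -0.0384  0.072 ] post [ 0.5799 -0.046   0.08  ] [ 0.591  -0.0458  0.08  ]
block screws/top corners [array([ 0.5316, -0.0988,  0.192 ]), array([ 0.5703, -0.0991,  0.192 ]), array([ 0.5315, -0.1455,  0.192 ]), array([ 0.5699, -0.145 ,  0.192 ]), array([ 0.5285, -0.0938,  0.192 ]), array([ 0.5741, -0.0944,  0.192 ])]
```

move_arm([
  [[0, 0.09, 0.7], [-0.002, 0.003, -0.002], -1],
  [[0, 0, 0.8], [0, 0, 0], -1],
  [[0, 0, 0.8], [0, 0, 0], -1],
  [[0, 0, 0.8], [0, 0, 0], -1],
  [[0, 0, 0.7], [0, 0, 0], -1],
  [[0, 0, 0], [0, 0, 0], -1],
])

```text
time_s: 15.35
position: [0.5496, -0.1137, 0.0868]
tool_rot: [[-0.019, 1.0, -0.0], [1.0, 0.019, 0.012], [0.012, -0.0, -1.0]]
ft_force: [0.5, 0.0, -3.2]
grip_width: 0.0474
```

move_arm([
  [[-0.25, 0.12, 0.4], [0, -0.006, 0.002], -1],
  [[0, 0, 0.6], [0, 0, 0], -1],
  [[0, 0, 0.4], [0, 0, 0], -1],
  [[0, 0, 0], [0, 0, 0], -1],
])

```text
time_s: 15.68
position: [0.5525, -0.1184, 0.0593]
tool_rot: [[-0.015, 1.0, 0.002], [1.0, 0.015, -0.004], [-0.004, 0.002, -1.0]]
ft_force: [-0.7, 0.5, -2.5]
grip_width: 0.0473
```

```bash
python3 - <<'E'
from blk import *
d=imaging.get_image("wrist");cv2.imwrite("pics/w8.png",d["img"])
s=readout.observe();print(s["position"],s["tool_rot"])
d=imaging.get_image("side");crop(d,"s8.png",210,140,330,240,6)
E
```

```text
[ 0.55283843 -0.11846429  0.06005517] [[-0.01532701  0.99987895  0.00267873]
 [ 0.99987398  0.01533791 -0.00409661]
 [-0.0041372   0.0026156  -0.99998802]]
```

View pics/w8.png

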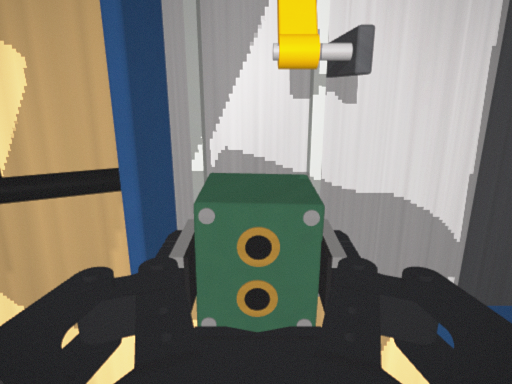

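View pics/s8.png

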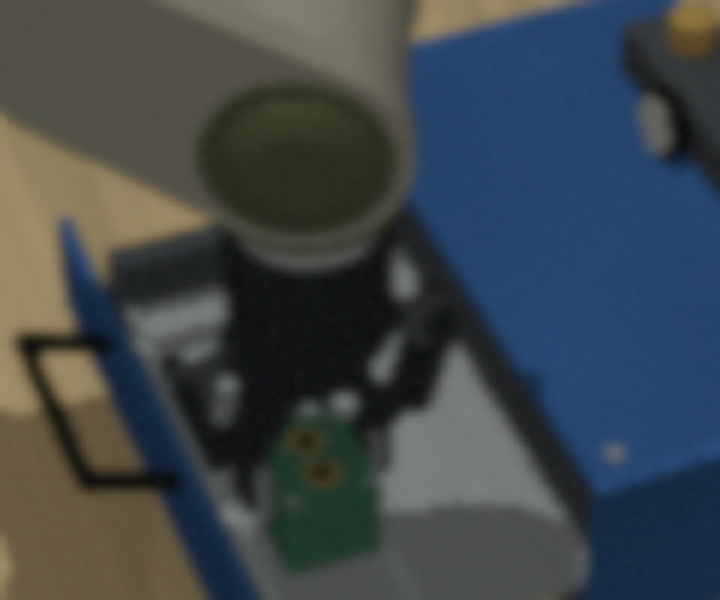

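move_arm([
  [[0, -0.04, 0.5], [0, 0, 0], -1],
  [[0, 0, 0.5], [0, 0, 0], -1],
  [[0, 0, 0.25], [0, 0, 0], -1],
  [[0, 0, 0], [0, 0, 0], -1],
])

```text
time_s: 16.12
position: [0.5533, -0.1192, 0.0351]
tool_rot: [[-0.015, 1.0, 0.007], [1.0, 0.015, -0.006], [-0.006, 0.007, -1.0]]
ft_force: [-0.3, -0.2, -3.7]
grip_width: 0.0473
```

move_arm([
  [[0, -0.05, 0.06], [0, 0, 0], -1],
  [[0, 0, 0.05], [0, 0, 0], -1],
  [[0, 0, 0], [0, 0, 0], 0.28],
  [[0, 0, 0], [0, 0, 0], 0.28],
  [[0, 0, 0], [0, 0, 0], 0.28],
  [[0, 0, 0], [0, 0, 0], 0.28],
])

```text
time_s: 16.62
position: [0.5545, -0.1201, 0.0361]
tool_rot: [[-0.015, 1.0, 0.014], [1.0, 0.015, -0.009], [-0.009, 0.014, -1.0]]
ft_force: [-0.7, -0.1, -0.1]
grip_width: 0.0548
```

```bash
python3 - <<'E'
from blk import *
d=imaging.get_image("wrist");cv2.imwrite("pics/w9.png",d["img"])
s=readout.observe();print(s["position"],s["tool_rot"])
E
```

```text
[ 0.55446992 -0.12005786  0.03606783] [[-0.01489462  0.99979385  0.0137985 ]
 [ 0.99985005  0.01501453 -0.00862762]
 [-0.00883302  0.01366792 -0.99986757]]
```

View pics/w9.png

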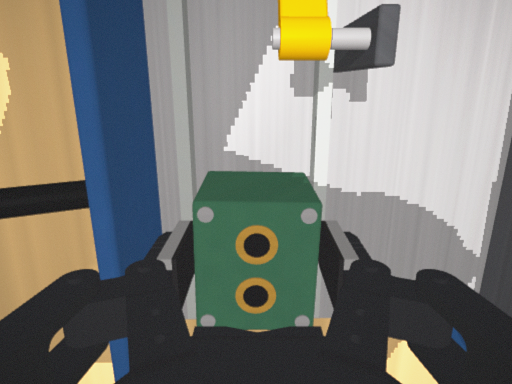

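move_arm([
  [[0, -0.05, -0.4], [0, 0, 0], 0.28],
  [[0, 0, -0.7], [0, 0, 0], 0.28],
  [[0, 0, -0.9], [0, 0, 0], 0.28],
  [[0, 0, -0.9], [0.007, 0.005, 0], 0.28],
  [[0, 0, -0.9], [0, 0, 0], 0.28],
  [[0, 0, -0.9], [0, 0, 0], 0.28],
  [[0, 0, -0.9], [0, 0, 0], -1],
  [[0, 0, -0.9], [0, 0, 0], -1],
  [[-1, 0, -0.5], [0, 0, 0], -1],
  [[-1, 0, 0], [0, 0, 0], -1],
  [[0, 0, 0], [0, 0, 0], -1],
])

```text
time_s: 17.58
position: [0.552, -0.1599, 0.1886]
tool_rot: [[-0.017, 1.0, -0.001], [1.0, 0.017, 0.001], [0.001, -0.001, -1.0]]
ft_force: [0.1, -0.6, 0.3]
grip_width: 0.0002
```

```bash
python3 - <<'E'
from blk import *
d=imaging.get_image("wrist");cv2.imwrite("pics/w10.png",d["img"])
s=readout.observe();print(s["position"],s["tool_rot"],s["q"])
bx,P,r=blk(d,.063);print(bx,P.round(4),r)
E
```

```text
[ 0.5520002  -0.15853017  0.18871357] [[-1.75723875e-02  9.99845461e-01 -5.14858567e-04]
 [ 9.99844485e-01  1.75731327e-02  1.48044474e-03]
 [ 1.48926363e-03 -4.88763550e-04 -9.99998772e-01]] [-2.78573133e+01  2.61448288e+01  7.45008701e+01  6.22678635e-02
  7.94200233e+01 -2.88756787e+01]
[[229.51442 155.33727]
 [231.02553  85.82664]
 [291.25793  87.13603]
 [289.74683 156.64667]] [[ 0.5292 -0.1486]
 [ 0.5305 -0.0939]
 [ 0.5771 -0.094 ]
 [ 0.5783 -0.1488]] ((553.8563842773438, -121.30387115478516), (54.77220153808594, 49.139190673828125), 89.78587341308594)
```

View pics/w10.png

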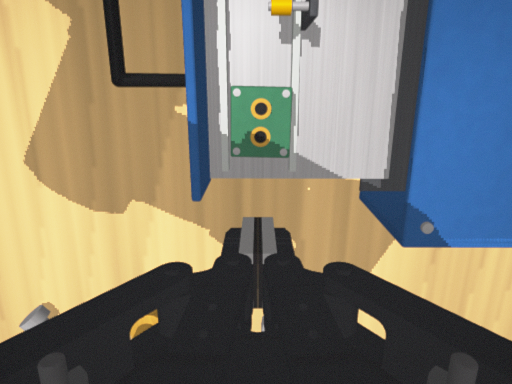

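move_arm([
  [[0, 0, 0], [0, 0, -0.059], -1],
  [[0, 0, 0], [0, 0, -0.059], -1],
  [[0, 0, 0], [0, 0, -0.059], -1],
  [[0, 0, 0], [0, 0, -0.059], -1],
  [[0, 0, 0], [0, 0, -0.059], -1],
  [[0, 0, 0], [0, 0, -0.059], -1],
  [[0, 0, 0], [0, 0, -0.059], -1],
  [[0, 0, 0], [0, 0, -0.059], -1],
  [[0, 0, 0], [0, 0, -0.059], -1],
  [[0, 0, 0], [0, 0, -0.059], -1],
  [[0, 0, 0], [0, 0, -0.059], -1],
  [[0, 0, 0], [0, 0, -0.059], -1],
])

```text
time_s: 18.63
position: [0.5485, -0.1471, 0.1881]
tool_rot: [[-0.999, 0.051, -0.008], [0.051, 0.999, 0.009], [0.008, 0.008, -1.0]]
ft_force: [0.2, 0.3, 0.6]
grip_width: 0.0
```

move_arm([
  [[0, 0, 0], [0, 0, -0.02], -1],
  [[0, 0, 0], [0, 0, 0], -1],
])

```text
time_s: 18.8
position: [0.5479, -0.1451, 0.1879]
tool_rot: [[-1.0, -0.001, -0.01], [-0.001, 1.0, 0.01], [0.01, 0.01, -1.0]]
ft_force: [-0.9, -0.5, -0.2]
grip_width: 0.0002
```

move_arm([
  [[0.25, -1, 0], [0.005, -0.005, -0.007], -1],
  [[0, -1, 0], [0, 0, 0], -1],
  [[0, 0, 0.9], [0, 0, 0], -1],
  [[0, 0, 0.9], [0, 0, 0], -1],
  [[0, 0, 0.9], [0, 0, 0], -1],
  [[0, 0, 0.6], [0, 0, 0], -1],
  [[0, 0, 0], [0, 0, 0], -1],
])

```text
time_s: 19.38
position: [0.5426, -0.1818, 0.1202]
tool_rot: [[-1.0, -0.007, 0.002], [-0.007, 1.0, 0.0], [-0.002, 0.0, -1.0]]
ft_force: [-0.2, 0.8, 0.2]
grip_width: -0.0
```

```bash
python3 - <<'E'
from blk import *
d=imaging.get_image("wrist");cv2.imwrite("pics/w11.png",d["img"])
s=readout.observe();print(s["position"],s["tool_rot"],s["q"])
E
```

```text
[ 0.54297998 -0.18196962  0.12130346] [[-9.99971309e-01 -7.00630085e-03  2.87960124e-03]
 [-7.00732992e-03  9.99975388e-01 -3.47433178e-04]
 [-2.87709614e-03 -3.67601526e-04 -9.99995794e-01]] [-3.03982743e+01  2.96994352e+01  8.05097041e+01  7.07356929e-02
  6.96384940e+01 -1.20824263e+02]
```

View pics/w11.png

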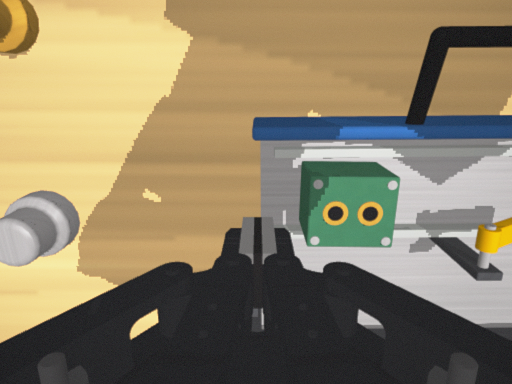

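move_arm([
  [[0, 0, 0.8], [0.0, 0.001, 0], -1],
  [[0, 0, 0.9], [0, 0, 0], -1],
  [[0, 0, 0.9], [0, 0, 0], -1],
  [[0, 0, 0.8], [0, 0, 0], -1],
  [[0, 0, 0.3], [0, 0, 0], -1],
  [[0, 0, 0], [0, 0, 0], -1],
])

```text
time_s: 19.93
position: [0.5464, -0.1815, 0.0514]
tool_rot: [[-1.0, -0.003, 0.01], [-0.003, 1.0, -0.005], [-0.01, -0.005, -1.0]]
ft_force: [0.0, 0.1, 0.5]
grip_width: -0.0003
```

```bash
python3 - <<'E'
from blk import *
d=imaging.get_image("wrist");cv2.imwrite("pics/w12.png",d["img"])
s=readout.observe();print(s["position"],s["tool_rot"])
d=imaging.get_image("side");crop(d,"s12.png",210,140,330,240,6)
E
```

```text
[ 0.54666198 -0.18158171  0.05203147] [[-0.99994085 -0.00320613  0.01039329]
 [-0.00326319  0.99997967 -0.00547782]
 [-0.01037552 -0.00551141 -0.99993098]]
```

View pics/w12.png

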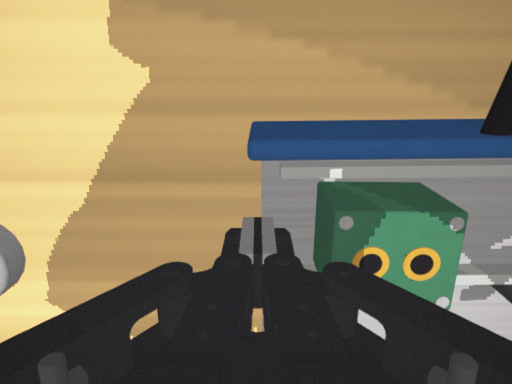

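View pics/s12.png

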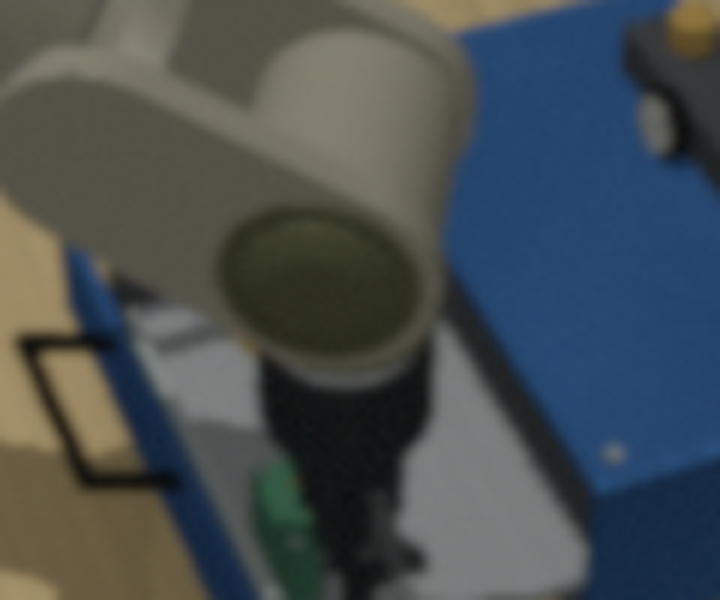

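move_arm([
  [[0.21, 0, 0.3], [-0.003, 0.005, -0.004], -1],
  [[0, 0, 0.3], [0, 0, 0], -1],
  [[0, 0.3, 0], [0, 0, 0], -1],
  [[0, 0.3, 0], [0, 0, 0], -1],
  [[0, 0.2, 0], [0, 0, 0], -1],
])

```text
time_s: 20.45
position: [0.5435, -0.166, 0.0428]
tool_rot: [[-1.0, -0.011, 0.005], [-0.011, 1.0, -0.002], [-0.005, -0.002, -1.0]]
ft_force: [0.4, -0.2, -0.9]
grip_width: -0.0003
```

move_arm([
  [[0.05, 0.3, 0.05], [0, 0.002, 0], -1],
  [[0, 0.4, 0], [0, 0, 0], -1],
  [[0, 0.4, 0], [0, 0, 0], -1],
  [[0, 0.4, 0], [0, 0, 0], -1],
])

```text
time_s: 20.78
position: [0.5424, -0.1337, 0.0424]
tool_rot: [[-1.0, -0.011, 0.002], [-0.011, 1.0, -0.004], [-0.002, -0.004, -1.0]]
ft_force: [-0.7, -0.8, -0.4]
grip_width: -0.0001
```

```bash
python3 - <<'E'
from blk import *
d=imaging.get_image("wrist");cv2.imwrite("pics/w13.png",d["img"])
s=readout.observe();print(s["position"],s["tool_rot"])
E
```

```text
[ 0.54216919 -0.13212117  0.04234797] [[-0.99992715 -0.01201844  0.00112202]
 [-0.01202197  0.99992263 -0.00319563]
 [-0.00108352 -0.00320889 -0.99999426]]
```

View pics/w13.png

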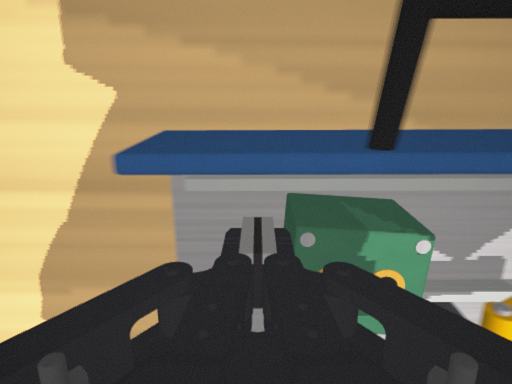

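move_arm([
  [[0, 0.4, 0], [0, 0, 0], -1],
  [[0, 0.4, 0], [0, 0, 0], -1],
  [[0, 0.4, 0], [0, 0, 0], -1],
  [[0, 0.4, 0], [0, 0, 0], -1],
  [[0, 0.3, 0], [0, 0, 0], -1],
  [[0, 0, 0], [0, 0, 0], -1],
])

```text
time_s: 21.33
position: [0.5415, -0.0893, 0.0424]
tool_rot: [[-1.0, -0.013, 0.001], [-0.013, 1.0, -0.004], [-0.001, -0.004, -1.0]]
ft_force: [-1.0, -1.0, -0.6]
grip_width: -0.0001
```

```bash
python3 - <<'E'
from blk import *
d=imaging.get_image("wrist");cv2.imwrite("pics/w14.png",d["img"])
s=readout.observe();print(s["position"],s["tool_rot"])
d=imaging.get_image("scene");crop(d,"c14.png",190,150,350,270,5)
E
```

```text
[ 0.54159696 -0.08965065  0.04240406] [[-0.99990977 -0.01338061  0.0011901 ]
 [-0.01338512  0.99990294 -0.00386558]
 [-0.00113826 -0.00388117 -0.99999182]]
```

View pics/w14.png

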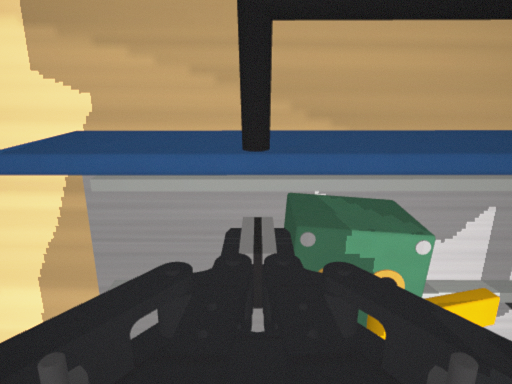

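View pics/c14.png

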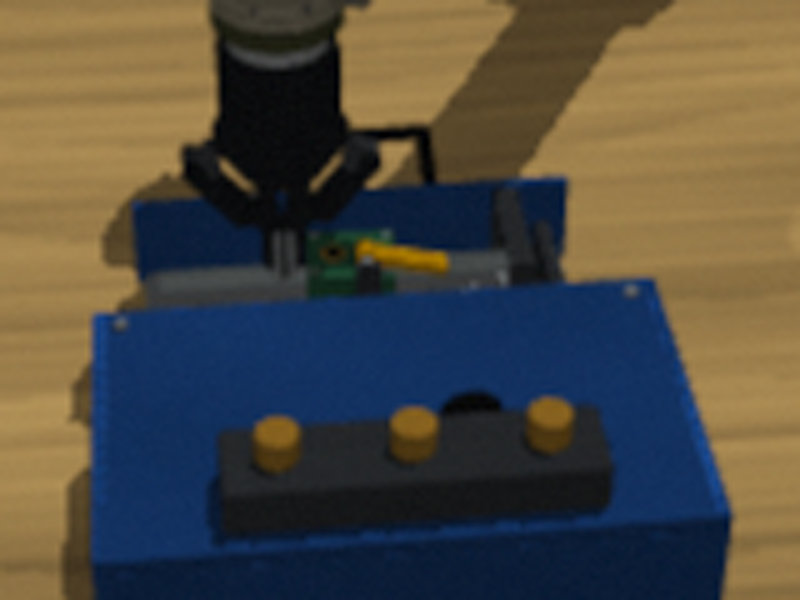

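move_arm([
  [[0.02, 0.3, 0], [0, 0, 0], -1],
  [[0, 0.4, 0], [0, 0, 0], -1],
  [[0, 0.4, 0], [0, 0, 0], -1],
  [[0, 0.4, 0], [0, 0, 0], -1],
  [[0, 0.4, 0], [0, 0, 0], -1],
  [[0, 0, 0], [0, 0, 0], -1],
])

```text
time_s: 21.93
position: [0.5409, -0.0496, 0.0423]
tool_rot: [[-1.0, -0.011, 0.002], [-0.011, 1.0, -0.005], [-0.002, -0.005, -1.0]]
ft_force: [-0.2, -0.4, 0.1]
grip_width: -0.0001
```

```bash
python3 - <<'E'
from blk import *
d=imaging.get_image("wrist");cv2.imwrite("pics/w15.png",d["img"])
s=readout.observe();print(s["position"],s["tool_rot"])
d=imaging.get_image("scene");crop(d,"c15.png",190,150,350,270,5)
E
```

```text
[ 0.54098423 -0.05003643  0.04232256] [[-0.99993794 -0.0109511   0.002049  ]
 [-0.01096043  0.99992937 -0.00459568]
 [-0.00199853 -0.00461786 -0.99998734]]
```

View pics/w15.png

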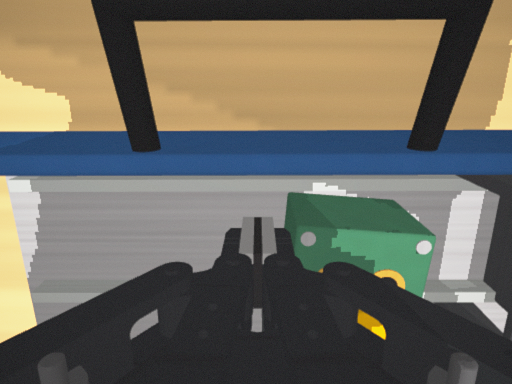

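View pics/c15.png

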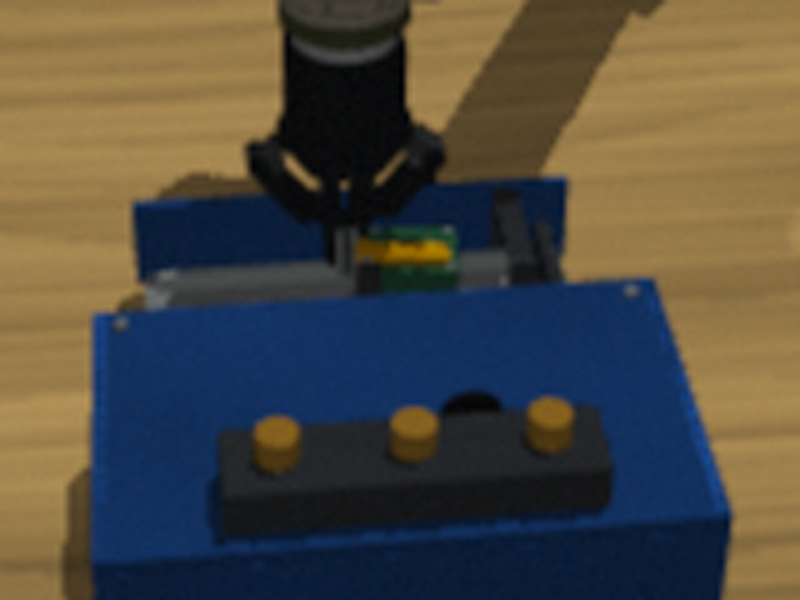

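move_arm([
  [[0.02, 0.3, 0], [0, 0, 0], -1],
  [[0.02, 0.4, 0], [0, 0, 0], -1],
  [[0.02, 0.4, 0], [0, 0, 0], -1],
  [[0, 0.4, 0], [0, 0, 0], -1],
  [[0, 0.3, 0], [0, 0, 0], -1],
  [[0, 0.2, 0], [0, 0, 0], -1],
])

```text
time_s: 22.53
position: [0.5395, -0.0083, 0.0423]
tool_rot: [[-1.0, -0.009, 0.003], [-0.009, 1.0, -0.006], [-0.003, -0.006, -1.0]]
ft_force: [-1.2, -2.5, 0.3]
grip_width: -0.0
```

move_arm([
  [[0, 0.2, 0], [0, 0, 0], -1],
  [[0, 0.2, 0], [0, 0, 0], -1],
  [[0, 0.15, 0], [0, 0, 0], -1],
])

```text
time_s: 22.78
position: [0.5394, 0.0044, 0.0423]
tool_rot: [[-1.0, -0.01, 0.003], [-0.01, 1.0, -0.006], [-0.003, -0.006, -1.0]]
ft_force: [0.6, -9.3, 3.4]
grip_width: -0.0002
```

```bash
python3 - <<'E'
from blk import *
d=imaging.get_image("wrist");cv2.imwrite("pics/w16.png",d["img"])
s=readout.observe();print(s["position"],s["ft_force"])
d=imaging.get_image("scene");crop(d,"c16.png",190,150,350,270,5)
E
```

```text
[0.53985892 0.00419197 0.04249933] [ 0.99316145 -3.01700901  0.8704348 ]
```

View pics/w16.png

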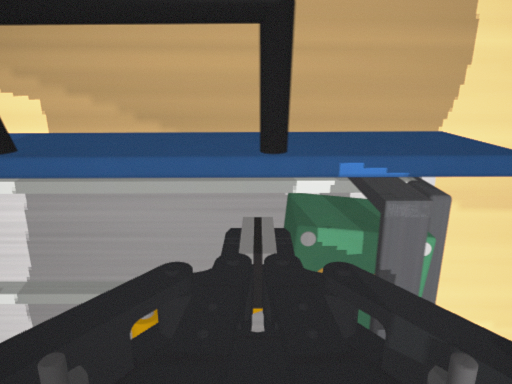

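View pics/c16.png

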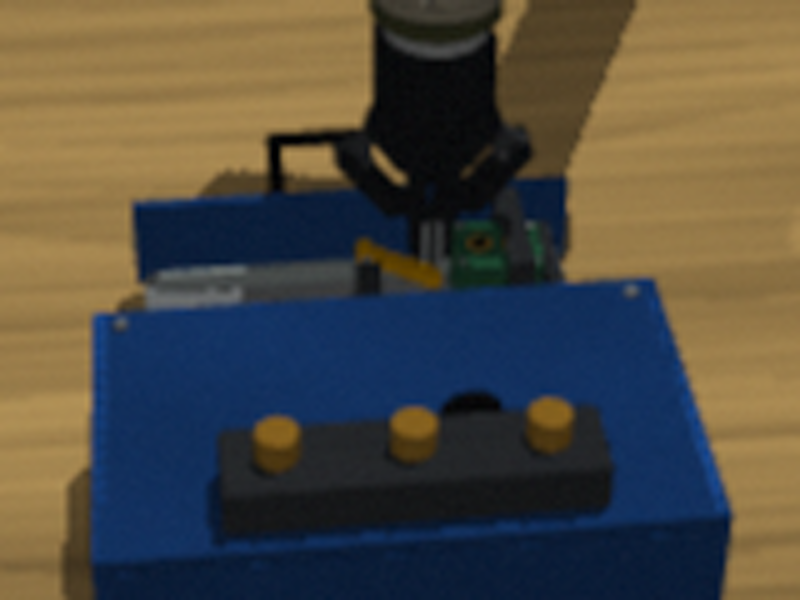

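move_arm([
  [[0, 0.12, 0], [0, 0, 0], -1],
  [[0, -0.1, 0], [0, 0, 0], -1],
  [[0.1, -0.2, 0], [0, 0, 0], -1],
  [[0.1, 0, 0], [0, 0, 0], -1],
  [[0.05, 0, -0.5], [0, 0, 0], -1],
  [[0, 0, -0.8], [0, 0, 0], -1],
  [[0, 0, -0.9], [0, 0, 0], -1],
  [[0, 0, -0.9], [0, 0, 0], -1],
  [[0, 0, -0.9], [0, 0, 0], -1],
  [[0, 0, -0.9], [0, 0, 0], -1],
  [[0, 0, -0.9], [0, 0, 0], -1],
  [[0, 0, -0.9], [0, 0, 0], -1],
])

```text
time_s: 23.88
position: [0.5301, 0.0025, 0.1825]
tool_rot: [[-1.0, -0.009, -0.005], [-0.009, 1.0, -0.002], [0.005, -0.002, -1.0]]
ft_force: [0.3, 0.1, 0.7]
grip_width: 0.0002
```

move_arm([
  [[0, 0, -0.9], [0, 0, 0], -1],
  [[0.8, 0, -0.9], [0, 0, 0], -1],
  [[0.8, 0, -0.9], [0, 0, 0], -1],
  [[0.8, 0, -0.5], [0, 0, 0], -1],
  [[0, 0, 0], [0, 0, 0], -1],
])

```text
time_s: 24.3
position: [0.4795, 0.004, 0.2561]
tool_rot: [[-1.0, -0.01, 0.001], [-0.01, 1.0, -0.001], [-0.001, -0.001, -1.0]]
ft_force: [0.8, -0.7, 0.5]
grip_width: 0.0001
```

```bash
python3 - <<'E'
from blk import *
d=imaging.get_image("wrist");cv2.imwrite("pics/w17.png",d["img"])
s=readout.observe();print(s["position"],s["tool_rot"],s["ft_force"])
d=imaging.get_image("scene");crop(d,"c17.png",190,150,350,270,5);cv2.imwrite("pics/full17.png",d["img"])
d=imaging.get_image("side");crop(d,"s17.png",210,120,370,240,5)
E
```

```text
[0.48048448 0.00384155 0.25534944] [[-0.99995077 -0.00986856  0.00103461]
 [-0.0098697   0.99995068 -0.00110746]
 [-0.00102363 -0.00111762 -0.99999885]] [ 0.26810662 -0.64213822  0.56433217]
```

View pics/w17.png

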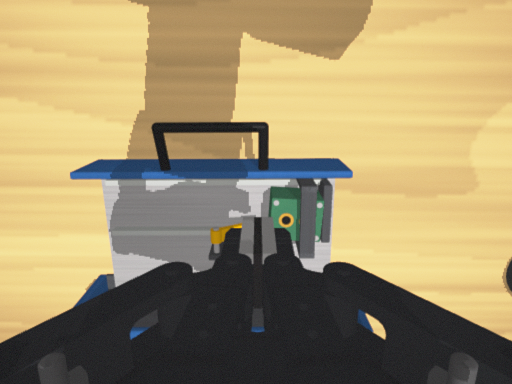

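View pics/c17.png

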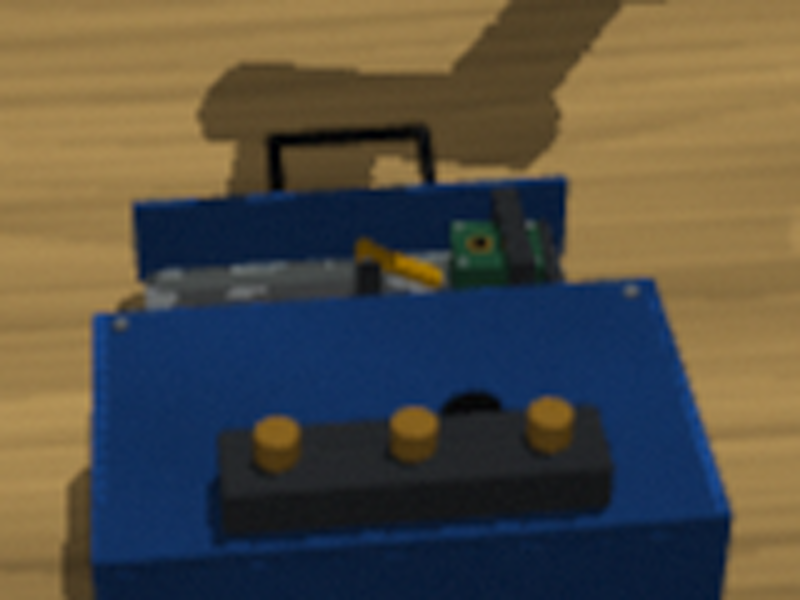

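View pics/s17.png

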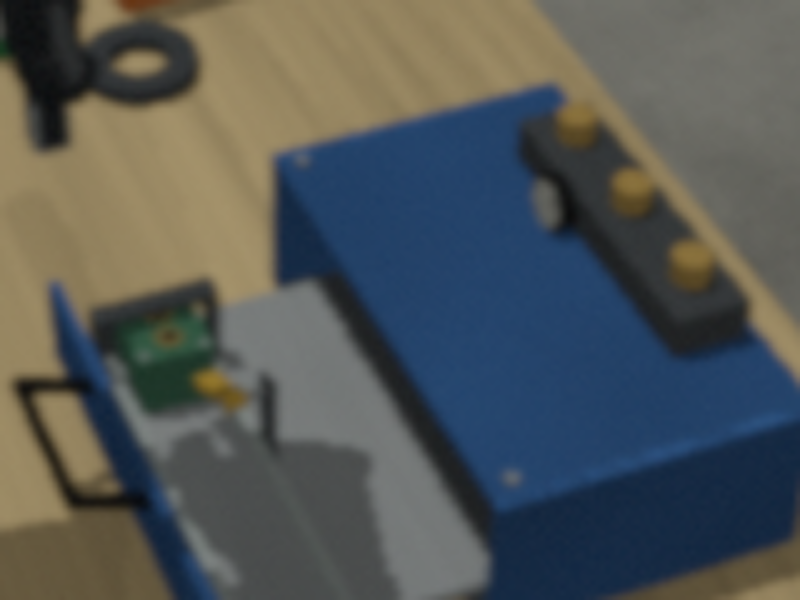

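View pics/full17.png

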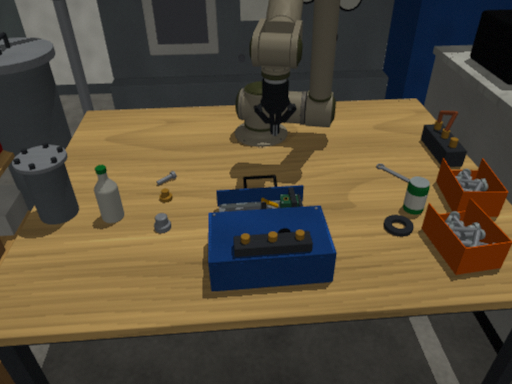

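```bash
python3 -c "
from rig import job;print(job.close_job())"
```

```text
the job is handed in; nothing more can be done
None
```

I finished the task and handed the job in at about 24.5 s. No verdict came back, so what follows is from my own pictures and readings.

- **Tray:** I pulled it by the handle until the wrist force rose to about 30 N at the stop. In the last pictures the handle is where it was right after the pull.
- **Block:** I set it in the open end of the lane. After release, the wrist camera put it about 2–3 mm past the entry point along the lane and within 2 mm of the centre line.
- **Push:** With the fingers shut, I pushed it from behind on the near side. The pictures show its edge lifting the catch. I stopped when it met the end stop, at about 9 N, then pushed roughly 2 mm more.
- **Last look:** The catch is back at its rest position behind the block, to within a pixel or so. The block stands upright at the end stop, under the bridge, and may be turned by a few degrees. The arm is raised clear and touches nothing.
- **Catch and bystanders:** By my estimate the fingers stayed about 6 mm from the catch arm. The bystanders look unmoved by eye; I did not measure them.

No check failed or disagreed. The arm drifted by a few millimetres and up to about 3° during the moves, and I corrected that along the way.

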